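# Latch the curing box shut

## Task

The mended bowl is curing in the damp box, and the lid is only resting on its rubber seal. Lay the cross-bar of the toggle latch behind the lip of the keeper on the lid, then press the lever down until it snaps home, straight down along the front of the box, and the lid is pulled tight. Leave the cup, the stone and the steel bowl beside the box where they stand.

Things in the scene. Friction and masses are not known exactly. Their poses are not given: they have to be found in the camera images.
- damp_box: Wooden curing box, fixed, 170 deep (x), 230 wide (y), 140 high without lid. Origin: centre of underside; x from its front (latch side, facing the robot) to its back, y to the robot's left, z up; front face at x = -85. Latch plane y = 0. Below, u = mm out from the front face (u = -85 - x), z = height in mm. Lid: wood frame, clear pane, 12 thick, front edge u = 4, top z = 156 (loose: 163).
- lid (a joint): Lid angle (rad), hinged at the back, grows as it opens: about 0.037 while it only rests on its springy black rubber seal, about 0 when the closed latch pulls it tight (some 14 N at the front edge).
- keeper (a point): Middle of the floor of the keeper: a steel trough 40 wide (y) on the middle of the lid's front edge, open above and at both ends. Moves with the lid, axes as the lid's (x to the back, z up). Inner wall at u = 7, outer lip from u = 22 to 26, 7 higher than the floor. This point: u = 14.5, z = 148 with the lid tight, 155 loose.
- lever (a joint): Angle a (rad) of the steel lever, 40 wide, reaching 90 from its hinge. 0: hangs down the front, latch closed (stop). Grows as it swings out and up: from the hinge it points along (u, z) = (sin a, -cos a); upper stop 2.5. Starts at 2.1 to 2.3. Friction (0.07 N m) holds it where it is left.
- lever_hinge (a point): Axis of the lever on the box: u = 24, y = 0, z = 100.
- lever_pad (a point): Where to press: outer face of the lever (upper face while it stands out), 62 along it, 9 off the hinge line; the face looks along (u, z) = (cos a, sin a). When closed: u = 33, z = 38, too far below the lid for an upright gripper: lean the tool back 25 to 50 deg. Pressing takes under 15 N; near the end it goes over centre and stays.
- bail (a joint): Angle b (rad) of the bail on the lever: steel frame 64 wide, two arms beside the lever joined by a cross-bar. The arms point from pivot to bar along (u, z) = (sin(b-a), cos(b-a)): leaning out if b > a. Pivot: lever hinge + 22 x (sin(a-0.25), -cos(a-0.25)). Range -0.3 to 2.5, starts at 2.19 to 2.44. Friction (0.02 N m) holds it where it is left.
- bar (a point): Middle of the bail's cross-bar: steel, 8 thick, 64 long (y), 73.5 from the bail's pivot. Seated in the keeper it is 4 above the trough's floor: with the lid loose at lever angle about 1.4, the bail leaning in about 0.4 rad. At the starting lever angles the bar passes freely over the lip.
- tab (a point): Grip point on the bail's black rubber finger tab, a plate 34 wide (y), 8 thick, 32 long. From the bar a neck goes 12 straight on, then the tab bends 0.5 rad outward, along (u, z) = (sin(b-a+0.5), cos(b-a+0.5)). The point is 20 along the tab, mid thickness. Pinch across the 8 mm, tool in line with the tab.
- water_cup: Bystander: small beige cup, 72 across, 56 high, standing to the right of the box. Origin: centre of its underside.
- pumice: Bystander: grey rounded stone, 55 across, 49 high, right of the box and nearer the robot. Origin: centre of its underside.
- steel_bowl: Bystander: steel bowl, 137 across, 50 high, standing to the left of the box. Origin: centre of its underside.

How it is judged (in metres and radians):
On the way:
1. the latch's cross-bar lies in the keeper's trough, behind its lip (x of bar in the frame of keeper between -0.006 and 0.006 m and z of bar in the frame of keeper below 0.007 m), for 0.2 s.
At the end, for the whole second after the job is handed in: The cross-bar lies in the keeper behind its lip (within 6 mm of the trough's middle, its axis less than 7 mm above the floor), the lever is home (below 0.08 rad) and the lid pulled tight (below 0.012 rad); cup, stone and bowl each within 20 mm of where they stood (all of step 1 and value of joint lever below 0.08 rad and value of joint lid below 0.012 rad); the robot touches nothing.
It fails at once if the cup, the stone or the steel bowl is moved by more than 20 mm (distance of any of water_cup, pumice, steel_bowl from where it was at the start of the episode above 0.02 m).
It also fails if it takes over 43 s, if anything falls off the work surface, if the arm or the gripper's body presses on something with over 40 N, if the wrist force passes 120 N, or if a joint passes its speed limit or range.

## Robot

A 6-joint arm with a two-finger parallel gripper is mounted at the origin on the work surface; the furniture and walls round the work are solid. World frame = base frame: x ahead of the robot, y to its left, z up, the work surface at z = 0. Lengths are in mm, angles in rad, forces in N, time in s.
With the tool pointing down it reaches from about 275 to 825 mm from the base axis. Payload 5.2 kg.
Tool frame: the origin (TCP) lies midway between the tips of the shut fingers; the grasp point (between the pads) lies 19 mm behind it (ctrl.grip_depth is the distance from the TCP to the grasp point, in mm); z points along the fingers, y is the line along which they close (so a half turn about z gives the same grasp; the last joint's range is limited). The gripper opens to 93 mm and grips with 3 to 60 N. Pads are 15 mm wide; open, the fingers measure 128 mm over their backs; the gripper's body (75 mm by 188 mm) begins 65 mm behind the grasp point.
Start: joints at [1.131, 0.259, 1.535, -0, 1.348, -0.203], TCP at [129.003, 534.662, 218.653] pointing down, gripper open.
Joint ranges: [-3.14, 3.14], [-0.91, 2.08], [0.19, 2.58], [-1.22, 4.36], [0.22, 2.71], [-3.12, 3.12]. Speed limits (rad/s): [2.57, 2.57, 3.14, 3.14, 3.14, 3.14].

## Interface

Orientations are given as [roll, pitch, yaw] about the fixed x, y, z axes, in that order (R = Rz(yaw) Ry(pitch) Rx(roll)).
In Python, from workcell import ctrl, eyes, order, get_state gives the robot as it stands (ctrl), with the cameras (eyes), the readings as plain functions and the job (order).
- The arm moves only by the tool move_tool, called after "Emit:" in YAML: its name, and indented under it one key for each argument. Schema: {"type":"object","properties":{"rows":{"type":"array","items":{"type":"array","prefixItems":[{"type":"array","items":{"type":"number"},"minItems":3,"maxItems":3},{"type":"array","items":{"type":"number"},"minItems":3,"maxItems":3}],"minItems":2,"maxItems":2},"minItems":1,"maxItems":20},"aperture":{"type":"number"},"only":{"type":"string"},"quiet":{"type":"boolean"},"lines":{"type":"string"}},"required":["rows"],"additionalProperties":false}. rows is a list of rows, 1 to 20 of them, each written [[dx, dy, dz], [rx, ry, rz]]: dx, dy, dz in mm, then a rotation vector rx, ry, rz in rad; each row shifts and turns the commanded pose from where the row before left it, along the tool's axes as they then stand; what a row does not reach is not made up. A row lasts 1/8 s, in which the tool goes at most 62.5 mm and 0.188 rad, less where a joint would pass 70% of its speed; a pose out of reach is approached as far as the arm can. aperture is the opening from 0.0 (shut) to 1.0 (fully open), set as the call begins (left out keeps the last). The fingers move at their own pace and stop on an object; the grip force is fixed at half the most. Time passes only in rows, so rows that do not move let the fingers close. The tool returns the time, the measured TCP pose, the force, the opening and the grip force at its end. only (a regular expression) keeps the lines of the reply that match it, lines (a string "A,B") keeps lines A to B, and quiet returns only ok. Input that does not fit is refused with a message, and nothing moves.
- get_state(): the state, without advancing time (a new reading comes with each control period).
- eyes.camera(name): name is "scene" or "top" or "wrist"; returns (picture, depth): 420x560x3 uint8, red, green, blue; 420x560 float32, mm along the optical axis (not along the pixel's ray), 0 where there is no reading.
- eyes.camera_params(name): a dict with "vertical_fov" (degrees; the focal length in pixels is half the picture's height over the tangent of half this angle, whatever the lens; pixels are square), "cx", "cy" (the principal point, pixels), "T" (4x4, takes a point from camera to world coordinates). Camera axes: x right, y down, z forward; pixel columns grow to the right and rows downward; lengths in mm; the calibration is good to about 2 mm. A picture is of the moment at which its call begins: read the wrist's pose just before it. camera_params takes no time and is no camera call; for the wrist camera it gives the pose at the moment of the call.
- order.close_job(): hands the job in; it is judged then, once.
The state is a dict: "time": time; "joint_positions": joint angles; "joint_vel": joint speeds; "joint_torque": joint torques, N m; "tool_pos": TCP position; "eef_rot": TCP orientation; "ft_force": force on the tool from outside, world axes, zero at the start; "torque": the same for the moment, N m; "finger_gap": opening from 0.0 (shut) to 1.0 (fully open); "gripper_force": force on a finger pad.
Only numpy, scipy, OpenCV 4.12 (cv2) and the standard library are available. Lean on these libraries where they do the work, as an engineer would, in place of code of your own. Each camera call takes 0.05 s, during which the arm holds its last target. There are 200 camera calls.

## Working session

There is one attempt and no reset: what is moved stays moved. The work goes in short steps, Python scripts to look and compute and a tool call to move; the robot and the scene stay as the last step left them, time stands still between calls to the robot, and variables do not carry over. Pictures are saved under pics/ and viewed, at most 10 in all, crops included, and the job is handed in when it is done.

```bash
ls; mkdir -p pics; python3 - <<'E'
from workcell import ctrl, eyes, order, get_state
import cv2,numpy as np
for n in ("scene","top"):
    p,d=eyes.camera(n); np.savez(f'{n}.npz',p=p,d=d,**{k:v for k,v in eyes.camera_params(n).items()})
    cv2.imwrite(f'pics/{n}0.png',p[:,:,::-1]); 
    c=eyes.camera_params(n); print(n,c)
print(get_state())
E
```

```text
pics
workcell.py
scene {'vertical_fov': 47.50859002579737, 'cx': 281.83562787419214, 'cy': 200.5807974848113, 'T': array([[ 7.09011559e-01, -3.24852080e-01,  6.25918313e-01,
         3.06056632e+01],
       [-7.05160201e-01, -3.35642169e-01,  6.24574595e-01,
        -6.07459408e+02],
       [ 7.19022372e-03, -8.84203291e-01, -4.67046936e-01,
         5.96717136e+02],
       [ 0.00000000e+00,  0.00000000e+00,  0.00000000e+00,
         1.00000000e+00]])}
top {'vertical_fov': 46.8035044513605, 'cx': 277.5319801846494, 'cy': 212.49768907028044, 'T': array([[ 4.69667574e-03, -9.94342846e-01,  1.06114310e-01,
         5.14597495e+02],
       [-9.99799250e-01, -6.73623582e-03, -1.88701695e-02,
         2.80220489e+01],
       [ 1.94782290e-02, -1.06004380e-01, -9.94174869e-01,
         1.22202877e+03],
       [ 0.00000000e+00,  0.00000000e+00,  0.00000000e+00,
         1.00000000e+00]])}
{'time': 0.1, 'joint_positions': array([ 1.13118362e+00,  2.59281073e-01,  1.53593217e+00,  9.90988171e-06,
        1.34799861e+00, -2.02786463e-01]), 'joint_vel': array([-0.00017691, -0.00156232, -0.00087093,  0.00110561, -0.00139636,
       -0.00037502]), 'joint_torque': array([ 1.16914736e-03, -4.38204360e+01, -2.84643996e+01,  7.21130543e-02,
        3.62875219e-02, -5.88385251e-05]), 'tool_pos': array([128.80187342, 534.22076364, 217.91158782]), 'eef_rot': array([-3.14000859e+00, -3.35567585e-04,  2.90476395e+00]), 'ft_force': array([ 0.63904629,  1.294672  , -0.4138121 ]), 'torque': array([-0.02144   ,  0.04947119, -0.05994547]), 'gripper_force': 0.0, 'finger_gap': 0.9974027798640406}
```

View pics/scene0.png

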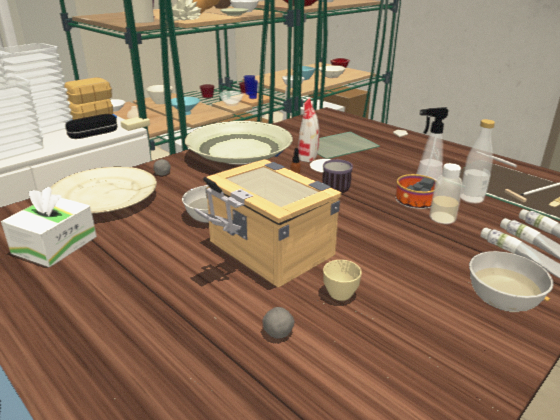

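View pics/top0.png

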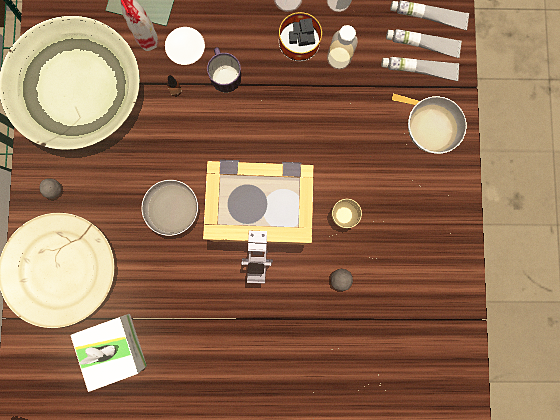

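Scene: box with the latch standing out at the front around (225,205); top: lid corners at about (205,161), (313,165), (312,243), (204,240), latch at (257,235)–(257,282), cup at (346,213), stone (341,280), bowl (170,208). Next I'll fit the box pose and plot the latch in the u‑z plane.

```bash
cat > h.py <<'E'
import numpy as np,cv2
from scipy.optimize import least_squares
def cloud(n,f=None):
    a=np.load(f or n+'.npz'); d=a['d']; p=a['p']; h,w=d.shape
    fl=h/2/np.tan(np.radians(a['vertical_fov'])/2)
    v,u=np.mgrid[:h,:w]
    P=np.stack([(u-a['cx'])*d/fl,(v-a['cy'])*d/fl,d],-1)@a['T'][:3,:3].T+a['T'][:3,3]
    return P,p,d>0
E
python3 - <<'E'
from h import *
R={}
for n in('top','scene'):
    P,p,ok=cloud(n)
    hsv=cv2.cvtColor(p,cv2.COLOR_RGB2HSV)
    m=ok&(abs(P[...,2]-160)<14)&(abs(P[...,0]-530)<160)&(abs(P[...,1]-60)<200)&(hsv[...,1]>80)&(hsv[...,0]>12)&(hsv[...,0]<32)
    Q=P[m]; 
    # lid plane
    A=np.c_[Q[:,:2],np.ones(len(Q))]; c=np.linalg.lstsq(A,Q[:,2],rcond=None)[0]
    r=cv2.minAreaRect(Q[:,:2].astype(np.float32)); print(n,len(Q),r,c, cv2.boxPoints(r).round(1).tolist(),np.percentile(Q[:,2],[2,50,98]))
    t=ok&(abs(P[...,2])<15)&(abs(P[...,0]-450)<300); print('table z',np.median(P[t][:,2]))
E
```

```text
top 2537 ((616.2818603515625, 51.06836700439453), (145.89297485351562, 239.9767608642578), 0.3842262625694275) [-3.73795825e-02  6.42362149e-04  1.83865573e+02] [[542.5, 170.60000610351562], [544.0999755859375, -69.4000015258789], [690.0, -68.4000015258789], [688.4000244140625, 171.5]] [155.97512348 161.29779616 165.76609678]
table z 0.22840699635298733
scene 1756 ((600.6573486328125, 47.44550323486328), (177.8434600830078, 244.3035888671875), 0.004467580001801252) [-3.12798268e-02  9.62924693e-03  1.77906557e+02] [[511.70001220703125, 169.60000610351562], [511.70001220703125, -74.69999694824219], [689.5999755859375, -74.69999694824219], [689.5999755859375, 169.60000610351562]] [150.32804674 160.14335327 163.0491083 ]
table z -0.21669898309892233
```

```bash
python3 - <<'E'
from h import *
Q={}
for n in('top','scene'):
    P,p,ok=cloud(n)
    hsv=cv2.cvtColor(p,cv2.COLOR_RGB2HSV)
    pl=P[...,2]-(184-0.0374*P[...,0] if n=='top' else 178-.0313*P[...,0]+.0096*P[...,1])
    m=ok&(abs(pl)<5)&(abs(P[...,0]-620)<140)&(abs(P[...,1]-50)<160)&(hsv[...,1]>80)&(hsv[...,0]>12)&(hsv[...,0]<32)
    m=cv2.morphologyEx(m.astype(np.uint8),cv2.MORPH_OPEN,np.ones((3,3)))>0
    q=P[m]; r=cv2.minAreaRect(q[:,:2].astype(np.float32)); print(n,len(q),r,cv2.boxPoints(r).round(1).tolist())
    # front edge and side edges: robust lines
    e=[]
    for y0 in np.r_[np.arange(-55,25,8),np.arange(80,160,8)]:
        s=q[(abs(q[:,1]-y0)<4)]; e.append((y0,np.sort(s[:,0])[1]))
    e=np.array(e); k=np.polyfit(e[:,0],e[:,1],1); k=np.polyfit(*e[abs(e[:,1]-np.polyval(k,e[:,0]))<4].T,1); print('front x=',k)
    for x0 in (560,600,640,680):
        s=q[abs(q[:,0]-x0)<6]; print(x0,s[:,1].min().round(1),s[:,1].max().round(1))
# front face from scene
P,p,ok=cloud('scene')
m=ok&(P[...,2]>20)&(P[...,2]<130)&(abs(P[...,0]-545)<20)&(abs(P[...,1]-50)<130)
q=P[m]; print('face',len(q)); 
for y0 in range(-60,170,20):
    s=q[abs(q[:,1]-y0)<8]
    if len(s)>5: print(y0,len(s),np.percentile(s[:,0],[10,50,90]).round(1))
E
```

```text
top 3450 ((653.1488647460938, 49.98143768310547), (237.91656494140625, 175.6772918701172), 88.36138153076172) [[561.9000244140625, -66.4000015258789], [737.5, -71.4000015258789], [744.4000244140625, 166.39999389648438], [568.7000122070312, 171.39999389648438]]
front x= [3.00347268e-02 5.64746505e+02]
560 -63.6 21.9
600 -66.1 166.6
640 -68.5 167.4
680 -66.3 166.5
scene 2120 ((650.199951171875, 47.62098693847656), (243.3987274169922, 178.84046936035156), 88.8481674194336) [[558.4000244140625, -72.30000305175781], [737.2000122070312, -75.9000015258789], [742.0, 167.5], [563.2000122070312, 171.10000610351562]]
front x= [5.89904960e-02 5.62244226e+02]
560 -70.3 105.3
600 -72.1 167.6
640 -73.3 169.6
680 -73.9 166.7
face 773
-60 222 [562.4 563.6 564.7]
-40 115 [563.5 564.4 564.9]
-20 45 [564.  564.7 564.9]
0 19 [564.4 564.8 564.9]
20 17 [531.2 563.5 564.8]
40 118 [546.8 563.2 564.7]
60 58 [530.1 558.4 564.7]
```

```bash
python3 - <<'E'
from h import *
P,p,ok=cloud('scene')
m=ok&(P[...,2]>20)&(P[...,2]<125)&(abs(P[...,0]-568)<14)&((P[...,1]<10)&(P[...,1]>-62))
q=P[m]; k=np.polyfit(q[:,1],q[:,0],1)
for _ in range(4):
    r=q[:,0]-np.polyval(k,q[:,1]); k=np.polyfit(*q[abs(r)<3][:,[1,0]].T,1)
print('face',k,np.polyval(k,50),len(q))
# latch points
yaw=-0.028; c=np.array([654,49.]); 
im=np.full((600,800,3),255,np.uint8)
S=4
for n,col in(('top',(255,0,0)),('scene',(0,0,255))):
    P,p,ok=cloud(n); d=P[...,:2]-c
    x=d[...,0]*np.cos(yaw)+d[...,1]*np.sin(yaw); y=-d[...,0]*np.sin(yaw)+d[...,1]*np.cos(yaw); u=-85-x; z=P[...,2]
    m=ok&(abs(y)<40)&(u>-20)&(u<150)&(z>20)&(z<260)
    for a,b,yy in zip(u[m],z[m],y[m]):
        cv2.circle(im,(int(100+a*S),int(580-(b-90)*S)),2,col if abs(yy)<22 else (tuple(v//2+100 for v in col)),-1)
    if 1:
        sel=m&(u>8); print(n,'y range',np.percentile(y[sel],[1,10,50,90,99]).round(1), y[sel&(z>130)&(abs(y)<40)].min(),y[sel&(z>130)].max())
for g in range(0,160,20): cv2.line(im,(100+g*S,0),(100+g*S,600),(200,200,200),1); cv2.putText(im,str(g),(100+g*S,595),0,.4,(0,0,0))
for g in range(100,240,20): cv2.line(im,(0,580-(g-90)*S),(800,580-(g-90)*S),(200,200,200),1); cv2.putText(im,str(g),(0,580-(g-90)*S),0,.4,(0,0,0))
def bail(a,b,du=0,dz=0):
    h=np.array([24,100.]); pv=h+22*np.array([np.sin(a-.25),-np.cos(a-.25)]); bar=pv+73.5*np.array([np.sin(b-a),np.cos(b-a)])
    nk=bar+12*np.array([np.sin(b-a),np.cos(b-a)]); t=np.array([np.sin(b-a+.5),np.cos(b-a+.5)])
    return h,h+90*np.array([np.sin(a),-np.cos(a)]),pv,bar,nk,nk+20*t,nk+32*t
h,l,pv,bar,nk,tab,e=bail(2.2,2.3)
f=lambda q:(int(100+q[0]*S),int(580-(q[1]-90)*S))
for A,B in((h,l),(pv,bar),(bar,nk),(nk,e)): cv2.line(im,f(A),f(B),(0,160,0),1)
print(bar,tab)
cv2.imwrite('pics/uz.png',im)
p=np.load('top.npz')['p'][215:300,215:300,::-1]; s=np.load('scene.npz')['p'][165:285,185:265,::-1]
a=cv2.resize(p,(400,400),interpolation=3); b=cv2.resize(s,(400,600),interpolation=3)[:600]
cv2.imwrite('pics/crop.png',np.hstack([np.vstack([a,np.zeros((200,400,3),np.uint8)]),b]))
E
```

```text
face [3.90381388e-02 5.66453141e+02] 568.4050474680137 1051
top y range [-29.6 -17.3   0.5  18.4  30.7] -29.136313935408424 32.744218525174965
scene y range [-35.1 -32.1 -13.9  24.2  28.7] -36.467775930909234 30.845387363362793
[ 51.77486985 181.27678444] [ 64.26572032 209.72354672]
```

View pics/uz.png

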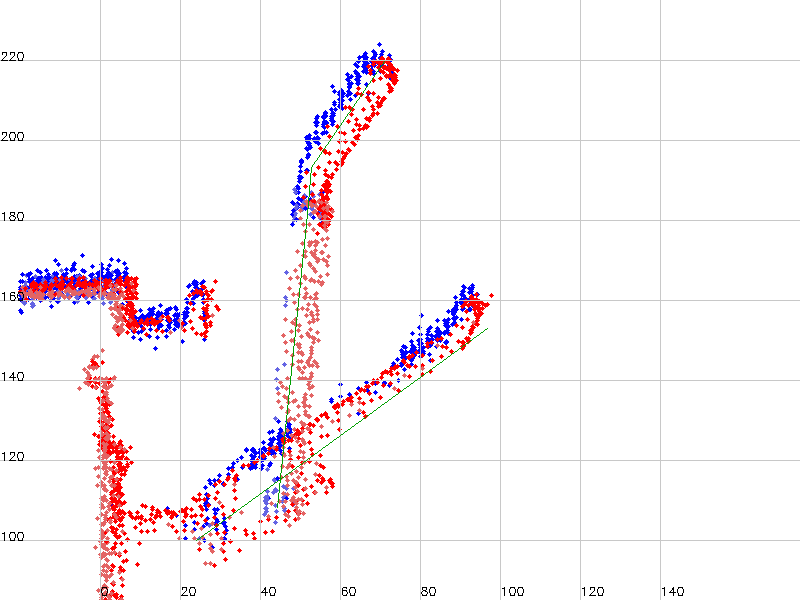

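View pics/crop.png

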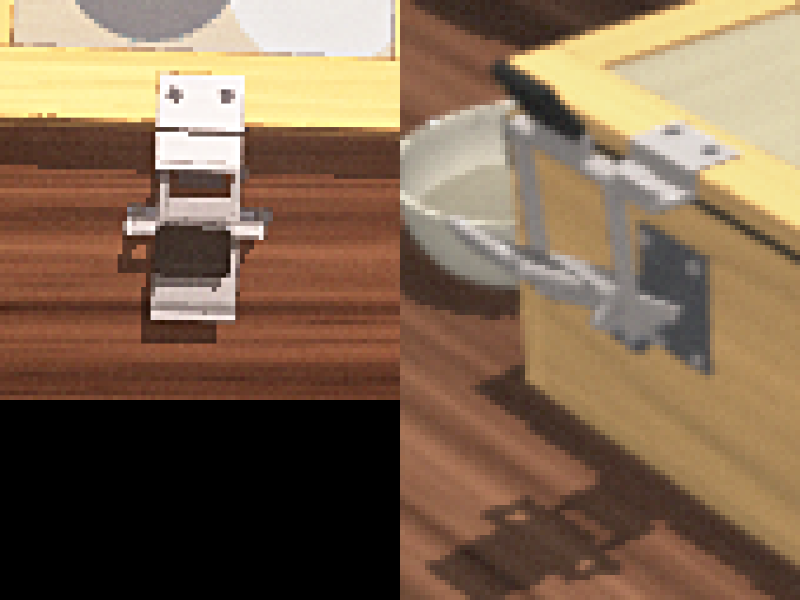

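The u‑z plot fits the model: a≈2.2, b≈2.3, keeper lip at u 22–26, tab point ≈ (64,210). The crop shows the bail upright with the black tab on top, clear of the keeper. Now I'll work out the moves.

```bash
cat > g.py <<'E'
import numpy as np
from scipy.linalg import logm,expm
from scipy.spatial.transform import Rotation as Ro
YAW,XF,YF=-0.033,569.,50.5   # front face point in latch plane
def pose(p,R): T=np.eye(4);T[:3,:3]=R;T[:3,3]=p;return T
def world(u,z,y=0): c,s=np.cos(YAW),np.sin(YAW); return np.array([XF-u*c-y*s,YF-u*s+y*c,z])
def tool(u,z,t,back=0):
    "TCP pose at (u,z), tool leaned so that z points inward by t from down; back = retreat along tool z"
    R=Ro.from_euler('z',YAW).as_matrix()@np.array([[0,np.cos(t),np.sin(t)],[1,0,0],[0,np.sin(t),-np.cos(t)]])
    return pose(world(u,z)-back*R[:,2],R)
def bail(a,b):
    d=lambda q:np.array([np.sin(q),np.cos(q)])
    h=np.array([24,100.]); pv=h+22*np.array([np.sin(a-.25),-np.cos(a-.25)]); bar=pv+73.5*d(b-a)
    t=b-a+.5; tab=bar+12*d(b-a)+20*d(t); return bar,tab,t
def grasp(a,b,back=0,slip=0):
    bar,tab,t=bail(a,b); q=tab-19*np.array([np.sin(t),np.cos(t)]); return tool(*q,t,back)
def now():
    from workcell import ctrl, eyes, order, get_state
    s=get_state(); return pose(s['tool_pos'],Ro.from_euler('xyz',s['eef_rot']).as_matrix()),s
def plan(T0,T1,n,path=False):
    L=np.real(logm(np.linalg.inv(T0)@T1)); M=expm(L/n)
    row=np.r_[M[:3,3],Ro.from_matrix(M[:3,:3]).as_rotvec()]
    print(n,'x',np.r_[row[:3].round(1),row[3:].round(4)].tolist())
    if path:
        T=T0.copy()
        for _ in range(n): T=T@M; print(T[:3,3].round(0))
def uz(T): 
    c,s=np.cos(YAW),np.sin(YAW); d=T[:3,3]-[XF,YF,0]; return np.array([-(d[0]*c+d[1]*s),-d[0]*s+d[1]*c,d[2]])
E
python3 - <<'E'
from g import *
T,s=now(); G=grasp(2.2,2.3,80); print(G)
V=tool(130,290,0.0); print(V[:3,3])
plan(T,V,12,True); plan(V,G,5); print(bail(2.2,2.3))
E
```

```text
[[ 3.29940108e-02  8.24886260e-01  5.64335053e-01  4.70344831e+02]
 [ 9.99455549e-01 -2.72311322e-02 -1.86298199e-02  5.37568029e+01]
 [ 0.00000000e+00  5.64642473e-01 -8.25335615e-01  2.60069019e+02]
 [ 0.00000000e+00  0.00000000e+00  0.00000000e+00  1.00000000e+00]]
[439.07077858  54.78922141 290.        ]
12 x [-51.0, -6.8, -6.0, -0.0001, 0.0001, 0.1139]
[177. 516. 224.]
[222. 492. 230.]
[265. 463. 236.]
[304. 429. 242.]
[339. 391. 248.]
[369. 350. 254.]
[395. 305. 260.]
[415. 258. 266.]
[430. 208. 272.]
[439. 158. 278.]
[442. 106. 284.]
[439.  55. 290.]
5 x [0.0, 4.7, 7.4, -0.12, -0.0, 0.0]
(array([ 51.77486985, 181.27678444]), array([ 64.26572032, 209.72354672]), 0.5999999999999996)
```

Emit:
move_tool:
  rows:
    - [[-51, -6.8, -6], [0, 0, 0.114]]
    - [[-51, -6.8, -6], [0, 0, 0.114]]
    - [[-51, -6.8, -6], [0, 0, 0.114]]
    - [[-51, -6.8, -6], [0, 0, 0.114]]
    - [[-51, -6.8, -6], [0, 0, 0.114]]
    - [[-51, -6.8, -6], [0, 0, 0.114]]
    - [[-51, -6.8, -6], [0, 0, 0.114]]
    - [[-51, -6.8, -6], [0, 0, 0.114]]
    - [[-51, -6.8, -6], [0, 0, 0.114]]
    - [[-51, -6.8, -6], [0, 0, 0.114]]
    - [[-51, -6.8, -6], [0, 0, 0.114]]
    - [[-51, -6.8, -6], [0, 0, 0.114]]
    - [[0, 4.7, 7.4], [-0.12, 0, 0]]
    - [[0, 4.7, 7.4], [-0.12, 0, 0]]
    - [[0, 4.7, 7.4], [-0.12, 0, 0]]
    - [[0, 4.7, 7.4], [-0.12, 0, 0]]
    - [[0, 4.7, 7.4], [-0.12, 0, 0]]
    - [[0, 0, 0], [0, 0, 0]]
    - [[0, 0, 0], [0, 0, 0]]
  aperture: 0.35

```text
time: 2.48
tool_pos: [470.8, 54.3, 261.7]
eef_rot: [2.542, 0.0, 1.537]
ft_force: [1.1, 0.5, 0.0]
finger_gap: 0.351
gripper_force: 0.0
```

```bash
python3 - <<'E'
from g import *
from workcell import ctrl, eyes, order, get_state
import cv2
T,s=now(); G=grasp(2.2,2.3,80); print(uz(T),uz(G)); plan(T,G,1)
c=eyes.camera_params('wrist'); p,d=eyes.camera('wrist'); np.savez('w1.npz',p=p,d=d,**c); cv2.imwrite('pics/w1.png',p[:,:,::-1])
from h import cloud
P,p,ok=cloud('w',"w1.npz"); cc,ss=np.cos(YAW),np.sin(YAW)
D=P-[XF,YF,0]; u=-(D[...,0]*cc+D[...,1]*ss); y=-D[...,0]*ss+D[...,1]*cc; z=P[...,2]
dk=p.max(-1)<75
m=ok&dk&(abs(y)<50)&(u>30)&(u<110)&(z>170)&(z<240)
print(m.sum()); print('tab y',np.percentile(y[m],[2,50,98]),'u',np.percentile(u[m],[2,50,98]),'z',np.percentile(z[m],[2,50,98]))
v,x=np.nonzero(m); print(x.min(),x.max(),v.min(),v.max())
E
```

```text
[ 98.23461175   0.56925833 261.67435751] [9.87089112e+01 5.77315973e-15 2.60069019e+02]
1 x [-0.6, -1.3, 1.1, -0.0005, 0.0008, -0.0009]
3
tab y [16.54254445 16.54546776 16.62389525] u [63.68603376 64.80741873 65.57890018] z [203.44570952 206.31732867 206.45665295]
268 269 199 200
```

View pics/w1.png

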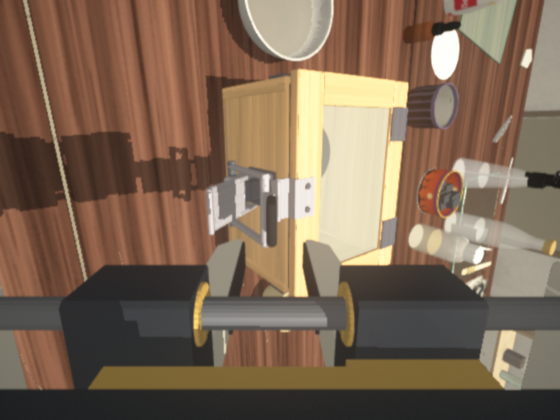

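```bash
python3 - <<'E'
from g import *
import cv2
from h import cloud
P,p,ok=cloud('w',"w1.npz"); cc,ss=np.cos(YAW),np.sin(YAW)
D=P-[XF,YF,0]; u=-(D[...,0]*cc+D[...,1]*ss); y=-D[...,0]*ss+D[...,1]*cc; z=P[...,2]
def st(n,m): print(n,m.sum(),*[np.percentile(q[m],[2,50,98]).round(1) for q in (u,y,z)])
st('tab',ok&(abs(y)<50)&(u>45)&(u<110)&(z>200)&(z<235))
st('tabtop',ok&(abs(y)<50)&(u>45)&(u<110)&(z>216)&(z<235))
st('bar ends',ok&(abs(y)<50)&(abs(y)>20)&(u>35)&(u<70)&(z>176)&(z<195))
st('lip',ok&(abs(y)<30)&(u>16)&(u<32)&(z>158)&(z<170))
st('levtip',ok&(abs(y)<30)&(u>85)&(u<110)&(z>140)&(z<170))
E
```

```text
tab 530 [59.7 70.6 73.3] [-14.6   3.4  17. ] [203.  218.  219.9]
tabtop 402 [66.7 70.5 73.3] [-14.7   0.8  16.1] [216.1 218.4 219.9]
bar ends 223 [50.  54.6 56.5] [-31.1  23.7  32. ] [176.5 182.7 184.6]
lip 190 [22.  24.8 26.6] [-18.2   4.1  19.5] [158.5 161.4 162.9]
levtip 372 [85.1 92.2 94.8] [-17.8   1.7  19.6] [150.6 158.9 160.7]
```

The tab shows edge-on at (271,220), in line between the fingers; lip, tab and lever tip all agree with the model within about 1 mm. Advance and pinch.

Emit:
move_tool:
  rows:
    - [[0, -0.3, 16.2], [0, 0, 0]]
    - [[0, -0.3, 16.2], [0, 0, 0]]
    - [[0, -0.3, 16.2], [0, 0, 0]]
    - [[0, -0.3, 16.2], [0, 0, 0]]
    - [[0, 0, 16.2], [0, 0, 0]]
    - [[0, 0, 0], [0, 0, 0]]

```text
time: 3.28
tool_pos: [515.8, 53.0, 192.6]
eef_rot: [2.544, -0.0, 1.537]
ft_force: [0.6, 0.7, 0.5]
finger_gap: 0.345
gripper_force: 0.0
```

Emit:
move_tool:
  rows:
    - [[0, 0, 0], [0, 0, 0]]
    - [[0, 0, 0], [0, 0, 0]]
    - [[0, 0, 0], [0, 0, 0]]
    - [[0, 0, 0], [0, 0, 0]]
    - [[0, 0, 0], [0, 0, 0]]
  aperture: 0

```text
time: 3.9
tool_pos: [514.7, 53.0, 193.5]
eef_rot: [2.541, 0.0, 1.537]
ft_force: [-5.0, -0.0, 4.4]
finger_gap: 0.081
gripper_force: 30.0
```

```bash
python3 - <<'E'
from g import *
T,s=now(); print(uz(T),uz(grasp(2.2,2.3)))
for a0 in(2.2,):
  a=a0; B=[(a,b) for b in np.linspace(2.3,a-.41,6)]
  for i in range(5):
    G=[grasp(*B[i]),grasp(*B[i+1])]; print(B[i+1],bail(*B[i+1])[0].round(1)); plan(*G,1)
  # whole swing as one rotation about pivot
  plan(grasp(a,2.3),grasp(a,a-.41),6)
# lowering: find a,b with bar at u=14.5, z
from scipy.optimize import fsolve
for z in (174.9,171,167,163,159,157):
    x=fsolve(lambda q:bail(*q)[0]-[14.5,z],[1.8,1.4]); print(z,x,x[1]-x[0]); 
    if z<174: plan(pr,grasp(*x),1)
    pr=grasp(*x)
E
```

```text
[ 54.30363498   0.71014214 193.48026633] [5.35375133e+01 2.44249065e-15 1.94042170e+02]
(2.2, np.float64(2.198)) [ 44.3 181.6]
1 x [-0.0, 7.5, 4.6, 0.102, -0.0, 0.0]
(2.2, np.float64(2.096)) [ 36.8 181.2]
1 x [-0.0, 7.5, 4.6, 0.102, 0.0, -0.0]
(2.2, np.float64(1.9940000000000002)) [ 29.4 180.1]
1 x [0.0, 7.5, 4.6, 0.102, -0.0, 0.0]
(2.2, np.float64(1.8920000000000001)) [ 22.2 178.2]
1 x [-0.0, 7.5, 4.6, 0.102, -0.0, 0.0]
(2.2, np.float64(1.7900000000000003)) [ 15.1 175.6]
1 x [0.0, 7.5, 4.6, 0.102, 0.0, 0.0]
6 x [-0.0, 6.3, 3.8, 0.085, -0.0, 0.0]
174.9 [2.18459182 1.76325375] -0.42133806477388025
171 [2.02144022 1.58516489] -0.43627532455848894
1 x [-0.0, -0.1, 4.0, 0.0149, 0.0, -0.0]
167 [1.84754662 1.40475409] -0.4427925238923207
1 x [0.0, -0.2, 4.0, 0.0065, -0.0, 0.0]
163 [1.65903218 1.22044177] -0.438590412750234
1 x [0.0, -0.3, 4.0, -0.0042, -0.0, 0.0]
159 [1.44260907 1.02298174] -0.4196273345043704
1 x [0.0, -0.5, 3.9, -0.019, -0.0, 0.0]
157 [1.31590271 0.91394138] -0.40196132248892824
1 x [0.0, -0.4, 1.9, -0.0177, 0.0, 0.0]
```

Pinched (7.5 mm). Swing the bail over the lip.

Emit:
move_tool:
  rows:
    - [[0, 3.7, 2.3], [0.051, 0, 0]]
    - [[0, 3.7, 2.3], [0.051, 0, 0]]
    - [[0, 3.7, 2.3], [0.051, 0, 0]]
    - [[0, 3.7, 2.3], [0.051, 0, 0]]
    - [[0, 3.7, 2.3], [0.051, 0, 0]]
    - [[0, 3.7, 2.3], [0.051, 0, 0]]
    - [[0, 3.7, 2.3], [0.051, 0, 0]]
    - [[0, 3.7, 2.3], [0.051, 0, 0]]
    - [[0, 3.7, 2.3], [0.051, 0, 0]]
    - [[0, 3.7, 2.3], [0.051, 0, 0]]
    - [[0, 0, 0], [0, 0, 0]]

```text
time: 5.28
tool_pos: [557.4, 51.7, 184.6]
eef_rot: [3.053, -0.0, 1.537]
ft_force: [-2.4, 0.6, 3.5]
finger_gap: 0.084
gripper_force: 30.0
```

```bash
cat > look.py <<'E'
import sys,cv2
from g import *
from workcell import ctrl, eyes, order, get_state
from h import cloud
def latch(n,f):
    p,d=eyes.camera(n); np.savez(f+'.npz',p=p,d=d,**eyes.camera_params(n)); 
    P,p,ok=cloud(n,f+'.npz'); cc,ss=np.cos(YAW),np.sin(YAW)
    D=P-[XF,YF,0]; return -(D[...,0]*cc+D[...,1]*ss),-D[...,0]*ss+D[...,1]*cc,P[...,2],ok,p
E
python3 - <<'E'
from look import *
from scipy.optimize import fsolve
T,s=now(); print(uz(T),s['ft_force'],uz(grasp(2.2,1.79)),'tilt',np.arctan2(T[2,1],-T[2,2]))
u,y,z,ok,p=latch('scene','s2'); cv2.imwrite('pics/s2.png',cv2.resize(p[120:270,150:350,::-1],(800,600),interpolation=3))
# bar ends |y| 24..34 ; lever tip
m=ok&(abs(y)>24)&(abs(y)<34)&(u>-5)&(u<60)&(z>168)&(z<195); print(m.sum(),[np.percentile(q[m],[5,50,95]).round(1) for q in(u,y,z)])
m=ok&(abs(y)<20)&(u>75)&(u<110)&(z>110)&(z<175); print(m.sum(),[np.percentile(q[m],[2,50,98]).round(1) for q in(u,y,z)])
E
```

```text
[ 11.61925908   0.78405621 184.642062  ] [-2.42490897  0.64607732  3.48611813] [ 1.04458947e+01 -4.21884749e-15  1.87553761e+02] tilt 0.08828104034544251
36 [array([14.3, 19.4, 22.7]), array([-32.6, -25.3,  29.5]), array([169.1, 172.7, 175.9])]
103 [array([ 76.4,  94.4, 102.3]), array([-19.6,  -4.7,  16. ]), array([134.3, 142.8, 152. ])]
```

View pics/s2.png

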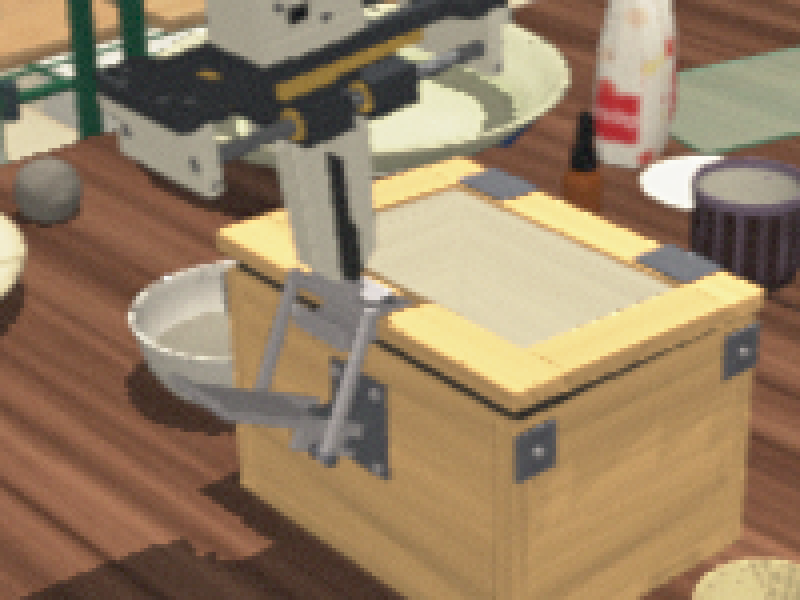

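The bail now leans in with the bar above and behind the lip (bar near (370,295) in the crop), and the lever was pulled slightly down. Bar ≈ (u 16, z 173). Lower it into the trough.

Emit:
move_tool:
  rows:
    - [[0, 1, 0], [0.01, 0, 0]]
    - [[0, 0, 2.2], [0.01, 0, 0]]
    - [[0, 0, 2.2], [0, 0, 0]]
    - [[0, 0, 2.2], [0, 0, 0]]
    - [[0, 0, 2.2], [0, 0, 0]]
    - [[0, 0, 2.2], [-0.01, 0, 0]]
    - [[0, 0, 0], [0, 0, 0]]

```text
time: 6.2
tool_pos: [558.3, 51.6, 173.5]
eef_rot: [3.063, -0.0, 1.537]
ft_force: [-1.8, 1.3, -2.0]
finger_gap: 0.085
gripper_force: 30.0
```

```bash
cat > chk.py <<'E'
from look import *
f=sys.argv[1]
T,s=now(); t=np.arctan2(T[2,1],-T[2,2]); q=uz(T); tb=q[[0,2]]-1*np.array([np.sin(t),np.cos(t)]); bar=tb-12*np.array([np.sin(t-.5),np.cos(t-.5)])
print('tcp',q.round(1),'F',s['ft_force'].round(1),'tilt',t.round(3),'bar est if held',bar.round(1))
for n in('scene','top'):
    u,y,z,ok,p=latch(n,f+n[0])
    m=ok&(abs(y)>23)&(abs(y)<34)&(u>5.5)&(u<45)&(z>140)&(z<195); print(n,'bar',m.sum(),[np.percentile(q[m],[5,50,95]).round(1) for q in(u,y,z)])
    m=ok&(abs(y)<20)&(u>65)&(u<125)&(z>30)&(z<175); print('lever',m.sum(),[np.percentile(q[m],[2,50,98]).round(1) for q in(u,y,z)])
    if m.sum()>20:
        A=np.polyfit(u[m],z[m],1); print('lever slope a~',np.pi/2+np.arctan(A[0]))
    m=ok&(abs(y)>45)&(abs(y)<100)&(u<0)&(u>-12)&(z>150); print('lid z',np.median(z[m]).round(1))
    cv2.imwrite(f'pics/{f}{n[0]}.png',cv2.resize(p[140:260,170:330,::-1],(800,600),interpolation=3))
E
python3 chk.py c3
```

```text
tcp [ 10.7   0.7 173.5] F [-1.8  1.3 -2. ] tilt 0.079 bar est if held [ 15.5 161.6]
scene bar 108 [array([13.2, 21.7, 28.5]), array([-33.5, -29.5,  29.6]), array([140.8, 153.4, 164.4])]
lever 299 [array([ 66. ,  91.7, 116.6]), array([-19.6,  -2.7,  17. ]), array([102.9, 107.3, 110.3])]
lever slope a~ 1.5864860056277725
lid z 161.9Traceback (most recent call last):
  File "chk.py", line 7, in <module>
    m=ok&(abs(y)>23)&(abs(y)<34)&(u>5.5)&(u<45)&(z>140)&(z<195); print(n,'bar',m.sum(),[np.percentile(q[m],[5,50,95]).round(1) for q in(u,y,z)])
                                                                                        ~~~~~~~~~~~~~^^^^^^^^^^^^^^^^
    return _quantile_unchecked(
        a, q, axis, out, overwrite_input, method, keepdims, weights)
    return _ureduce(a,
                    func=_quantile_ureduce_func,
    ...<5 lines>...
                    overwrite_input=overwrite_input,
                    method=method)
    r = func(a, **kwargs)
    result = _quantile(arr,
                       quantiles=q,
    ...<2 lines>...
                       out=out,
                       weights=wgt)
    slices_having_nans = np.isnan(arr[-1, ...])
                                  ~~~^^^^^^^^^
IndexError: index -1 is out of bounds for axis 0 with size 0
```

```bash
sed -i "s/('scene','top')/('scene',)/" chk.py
```

Emit:
move_tool:
  rows:
    - [[0, 0, 1.2], [0, 0, 0]]
    - [[0, 0, 1.2], [-0.005, 0, 0]]
    - [[0, 0, 1.2], [-0.005, 0, 0]]
    - [[0, 0, 0], [0, 0, 0]]
    - [[0, 0, 0], [0, 0, 0]]

```text
time: 6.92
tool_pos: [559.0, 51.6, 170.6]
eef_rot: [3.052, -0.0, 1.537]
ft_force: [-4.9, 2.6, 0.9]
finger_gap: 0.083
gripper_force: 30.0
```

```bash
python3 chk.py c4
```

```text
tcp [ 10.    0.8 170.6] F [-4.9  2.6  0.9] tilt 0.089 bar est if held [ 14.8 158.6]
scene bar 88 [array([12.9, 19.9, 26.3]), array([-33. , -29.1,  29.8]), array([140.9, 153.3, 161.3])]
lever 334 [array([ 66.4,  91. , 116.8]), array([-19.5,  -1.9,  17.6]), array([ 92.8,  96.9, 101.8])]
lever slope a~ 1.4415004654955734
lid z 160.9
```

View pics/c4s.png

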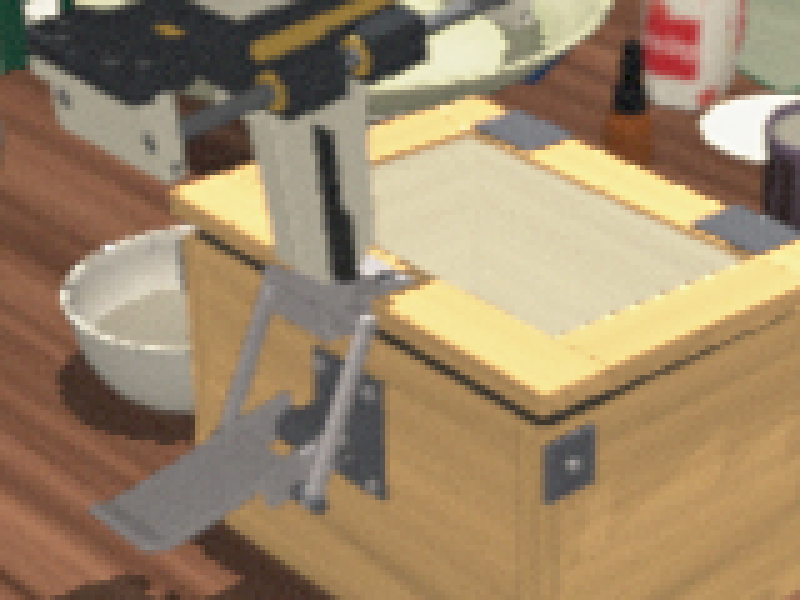

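The bar lies in the trough with its end at (370,320), and the lever stands out near horizontal (a≈1.4). Press 1 mm more, release, lift clear.

Emit:
move_tool:
  rows:
    - [[0, 0, 1], [0, 0, 0]]
    - [[0, 0, 0], [0, 0, 0]]
    - [[0, 0, 0], [0, 0, 0]]

```text
time: 7.35
tool_pos: [559.3, 51.6, 170.0]
eef_rot: [3.052, -0.0, 1.537]
ft_force: [-5.8, 0.5, 2.3]
finger_gap: 0.085
gripper_force: 30.0
```

Emit:
move_tool:
  rows:
    - [[0, 0, 0], [0, 0, 0]]
    - [[0, 0, 0], [0, 0, 0]]
    - [[0, 0, 0], [0, 0, 0]]
  aperture: 0.25

```text
time: 7.72
tool_pos: [560.3, 51.2, 170.1]
eef_rot: [3.05, 0.0, 1.537]
ft_force: [0.1, -0.8, -0.1]
finger_gap: 0.249
gripper_force: 0.0
```

Emit:
move_tool:
  rows:
    - [[0, 0, -8], [0, 0, 0]]
    - [[0, 0, -16], [0, 0, 0]]
    - [[0, 0, -24], [0, 0, 0]]
    - [[0, 0, -24], [0, 0, 0]]
    - [[0, -20, -24], [0, 0, 0]]
    - [[0, 0, 0], [0, 0, 0]]

```text
time: 8.48
tool_pos: [531.5, 52.5, 266.8]
eef_rot: [3.046, 0.0, 1.537]
ft_force: [1.0, -0.4, 0.5]
finger_gap: 0.25
gripper_force: 0.0
```

```bash
python3 chk.py c5
```

```text
tcp [ 37.5   0.8 266.8] F [ 1.  -0.4  0.5] tilt 0.096 bar est if held [ 42.1 254.8]
scene bar 88 [array([11.1, 19.3, 26.1]), array([-33.3, -29.1,  29.3]), array([140.9, 152.1, 160.9])]
lever 337 [array([ 65.8,  90.3, 116.2]), array([-19.3,  -1.7,  17. ]), array([ 90. ,  94.4, 100.8])]
lever slope a~ 1.4037185980743172
lid z 160.4
```

View pics/c5s.png

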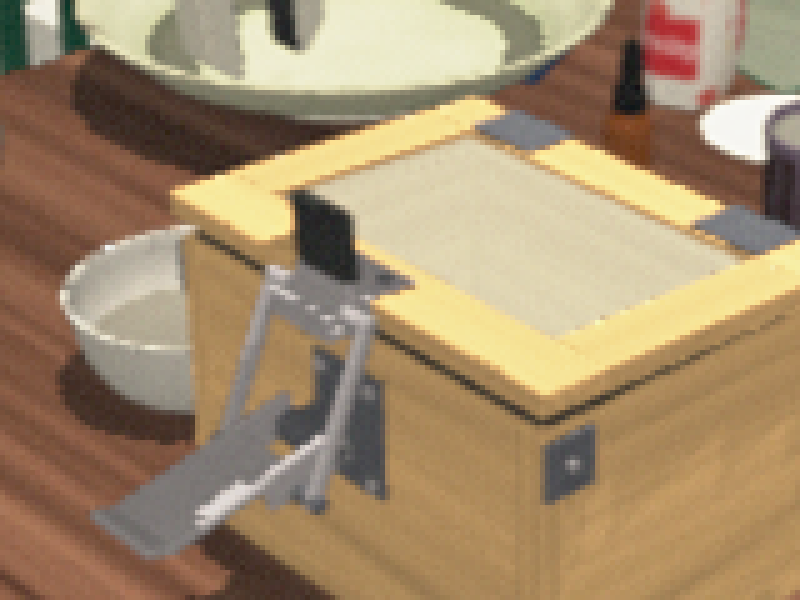

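The latch stayed put on release: the bar is in the keeper, the black tab upright at (330,235), the lever out at a≈1.4. Now plan the press with the gripper shut and turned 90° (thin side in the latch plane).

```bash
cat >> g.py <<'E'
T_=0.65
def press(a,off=0,sg=1,t=T_):
    n=np.array([np.cos(a),np.sin(a)]); c=np.array([24,100])+62*np.array([np.sin(a),-np.cos(a)])+9*n
    q=c+n*(7.5*abs(np.cos(t+a))+off); T=tool(*q,t); T[:3,:3]=T[:3,:3]@Ro.from_euler('z',sg*np.pi/2).as_matrix(); return T
def turned(u,z,t,sg=1):
    T=tool(u,z,t); T[:3,:3]=T[:3,:3]@Ro.from_euler('z',sg*np.pi/2).as_matrix(); return T
E
python3 - <<'E'
from g import *
from workcell import ctrl, eyes, order, get_state
T,s=now(); print(s['joint_positions'].round(2),s['time'])
C=eyes.camera_params('wrist')['T']; print('cam in tool',(np.linalg.inv(T)@C)[:3,3].round(0))
for sg in(1,-1):
    W=turned(140,220,T_,sg); plan(T,W,10,sg==1); print('dir tool x(u?)',W[:3,0].round(2),'y',W[:3,1].round(2))
    plan(W,press(1.38,20,sg),4); print(uz(press(1.38,20,sg)))
    A=[1.45,1.2,1.0,.8,.6,.4,.2,0,-.04]; P=press(1.38,20,sg)
    for a in A: Q=press(a,0,sg); print(a,uz(Q).round(1),end=' '); plan(P,Q,1); P=Q
E
```

```text
[-0.12  0.14  1.57  0.01  1.33 -0.08] 8.525
cam in tool [  71.    0. -165.]
10 x [-8.3, -9.4, 0.9, -0.0435, 0.0436, 0.1526]
[522.  45. 264.]
[511.  38. 261.]
[500.  34. 258.]
[489.  31. 253.]
[477.  30. 249.]
[466.  32. 243.]
[455.  35. 238.]
[445.  40. 232.]
[436.  47. 226.]
[429.  55. 220.]
dir tool x(u?) [ 0.8  -0.03  0.61] y [-0.03 -1.    0.  ]
4 x [-5.4, 0.0, 27.3, -0.0, 0.0, 0.0]
[ 9.10049181e+01 -3.55271368e-15  1.19979955e+02]
1.45 [ 87.1   0.  105.2] 1 x [-5.8, -0.0, 14.1, 0.0, 0.0, 0.0]
1.2 [85.8 -0.  87.8] 1 x [-9.5, 0.0, 14.6, -0.0, 0.0, 0.0]
1.0 [81.4  0.  74.6] 1 x [-4.5, 0.0, 13.3, 0.0, 0.0, 0.0]
0.8 [75.4  0.  63.9] 1 x [-1.7, 0.0, 12.1, 0.0, 0.0, 0.0]
0.6 [68.4  0.  55.2] 1 x [0.3, 0.0, 11.1, 0.0, 0.0, 0.0]
0.4 [59.9  0.  47.9] 1 x [2.3, -0.0, 11.0, 0.0, 0.0, 0.0]
0.2 [50. -0. 42.] 1 x [4.3, -0.0, 10.6, -0.0, 0.0, 0.0]
0 [39. -0. 38.] 1 x [6.3, -0.0, 9.9, 0.0, 0.0, 0.0]
-0.04 [36.7  0.  37.4] 1 x [1.5, -0.0, 1.8, 0.0, 0.0, 0.0]
10 x [8.1, -9.5, 0.9, -0.0436, -0.0435, -0.1527]
dir tool x(u?) [-0.8   0.03 -0.61] y [0.03 1.   0.  ]
4 x [5.4, -0.0, 27.3, -0.0, -0.0, 0.0]
[ 9.10049181e+01 -3.55271368e-15  1.19979955e+02]
1.45 [ 87.1   0.  105.2] 1 x [5.8, -0.0, 14.1, -0.0, -0.0, 0.0]
1.2 [85.8 -0.  87.8] 1 x [9.5, -0.0, 14.6, -0.0, -0.0, 0.0]
1.0 [81.4  0.  74.6] 1 x [4.5, 0.0, 13.3, -0.0, -0.0, 0.0]
0.8 [75.4  0.  63.9] 1 x [1.7, 0.0, 12.1, -0.0, -0.0, 0.0]
0.6 [68.4  0.  55.2] 1 x [-0.3, 0.0, 11.1, -0.0, -0.0, 0.0]
0.4 [59.9  0.  47.9] 1 x [-2.3, -0.0, 11.0, -0.0, -0.0, 0.0]
0.2 [50. -0. 42.] 1 x [-4.3, -0.0, 10.6, -0.0, -0.0, 0.0]
0 [39. -0. 38.] 1 x [-6.3, -0.0, 9.9, -0.0, -0.0, 0.0]
-0.04 [36.7  0.  37.4] 1 x [-1.5, -0.0, 1.8, -0.0, -0.0, 0.0]
```

Emit:
move_tool:
  rows:
    - [[8.1, -9.5, 0.9], [-0.0436, -0.0435, -0.1527]]
    - [[8.1, -9.5, 0.9], [-0.0436, -0.0435, -0.1527]]
    - [[8.1, -9.5, 0.9], [-0.0436, -0.0435, -0.1527]]
    - [[8.1, -9.5, 0.9], [-0.0436, -0.0435, -0.1527]]
    - [[8.1, -9.5, 0.9], [-0.0436, -0.0435, -0.1527]]
    - [[8.1, -9.5, 0.9], [-0.0436, -0.0435, -0.1527]]
    - [[8.1, -9.5, 0.9], [-0.0436, -0.0435, -0.1527]]
    - [[8.1, -9.5, 0.9], [-0.0436, -0.0435, -0.1527]]
    - [[8.1, -9.5, 0.9], [-0.0436, -0.0435, -0.1527]]
    - [[8.1, -9.5, 0.9], [-0.0436, -0.0435, -0.1527]]
    - [[0, 0, 0], [0, 0, 0]]
  aperture: 0

```text
time: 9.9
tool_pos: [430.8, 58.9, 219.6]
eef_rot: [3.101, 0.615, 3.011]
ft_force: [-0.3, 0.6, 0.4]
finger_gap: 0.006
gripper_force: 0.0
```

Emit:
move_tool:
  rows:
    - [[5.4, 0, 27.3], [0, 0, 0]]
    - [[5.4, 0, 27.3], [0, 0, 0]]
    - [[5.4, 0, 27.3], [0, 0, 0]]
    - [[5.4, 0, 27.3], [0, 0, 0]]
    - [[0, 0, 0], [0, 0, 0]]

```text
time: 10.52
tool_pos: [477.0, 58.2, 120.4]
eef_rot: [3.098, 0.608, 3.012]
ft_force: [0.5, -0.2, -0.4]
finger_gap: 0.004
gripper_force: 0.0
```

```bash
python3 - <<'E'
from g import *
T,s=now(); print(uz(T),s['joint_positions'].round(2)); plan(T,press(1.38,20,-1),1); plan(T,press(1.4,0,-1),1)
E
python3 chk.py c6
```

```text
[ 92.17006208   4.63508574 120.36227986] [-0.16 -0.03  2.35  0.28  0.22 -1.87]
1 x [-1.1, -4.6, 1.0, -0.0135, -0.04, -0.0787]
1 x [6.2, -4.9, 18.2, -0.0135, -0.04, -0.0787]
tcp [ 92.2   4.6 120.4] F [ 0.5 -0.2 -0.4] tilt 0.043 bar est if held [ 97.4 108.6]
scene bar 87 [array([ 6.4, 19.3, 25.1]), array([-33.1, -29.3,  30.2]), array([140.4, 151.7, 160.7])]
lever 395 [array([ 66.1,  94.6, 116.3]), array([-19.5,  -5.4,  17.3]), array([ 89.5,  95.2, 136.7])]
lever slope a~ 1.6295981157678294
lid z 160.3
```

The lean of 0.65 rad hits joint 5's lower limit (0.22). By my link estimates a lean of 0.45 rad (26°) is reachable right to the end and still clears the lid, so I replan with that.

```bash
sed -i 's/^T_=.*/T_=0.45/' g.py; python3 - <<'E'
from g import *
T,s=now(); P=press(1.38,20,-1); plan(T,P,4)
for a in [1.4,1.2,1.0,.8,.6,.4,.2,0,-.04]: Q=press(a,0,-1); print(a,uz(Q).round(1),end=' '); plan(P,Q,1); P=Q
E
```

```text
4 x [0.2, -1.1, 0.8, -0.0016, 0.0409, -0.0197]
1.4 [ 87.   -0.  100.4] 1 x [4.5, 0.0, 18.1, 0.0, 0.0, 0.0]
1.2 [85.3  0.  86.5] 1 x [4.5, 0.0, 13.3, -0.0, 0.0, 0.0]
1.0 [81.5  0.  74.8] 1 x [1.7, 0.0, 12.1, 0.0, 0.0, 0.0]
0.8 [76.4 -0.  65. ] 1 x [-0.3, -0.0, 11.1, 0.0, 0.0, 0.0]
0.6 [69.5 -0.  56. ] 1 x [-2.3, -0.0, 11.0, 0.0, 0.0, 0.0]
0.4 [61.   0.  48.3] 1 x [-4.3, -0.0, 10.6, -0.0, 0.0, 0.0]
0.2 [51.   0.  42.2] 1 x [-6.3, -0.0, 9.9, 0.0, 0.0, 0.0]
0 [39.8 -0.  38. ] 1 x [-8.3, 0.0, 8.7, 0.0, 0.0, 0.0]
-0.04 [37.4  0.  37.4] 1 x [-1.9, 0.0, 1.6, 0.0, 0.0, 0.0]
```

Emit:
move_tool:
  rows:
    - [[0.2, -1.1, 0.8], [-0.0016, 0.041, -0.02]]
    - [[0.2, -1.1, 0.8], [-0.0016, 0.041, -0.02]]
    - [[0.2, -1.1, 0.8], [-0.0016, 0.041, -0.02]]
    - [[0.2, -1.1, 0.8], [-0.0016, 0.041, -0.02]]
    - [[0, 0, 0], [0, 0, 0]]

```text
time: 11.2
tool_pos: [479.8, 52.7, 121.3]
eef_rot: [-3.138, 0.456, 3.111]
ft_force: [0.4, -0.0, 0.1]
finger_gap: 0.002
gripper_force: 0.0
```

```bash
python3 - <<'E'
from g import *
T,s=now(); print(uz(T),s['joint_positions'].round(2)); P=press(1.38,20,-1); plan(T,P,1)
E
```

```text
[ 89.19162103  -0.70879918 121.29404934] [-0.17  0.    2.22  0.12  0.47 -1.8 ]
1 x [2.6, 0.7, 1.7, -0.002, 0.0057, 0.0023]
```

Emit:
move_tool:
  rows:
    - [[2.6, 0.7, 1.7], [0, 0, 0]]
    - [[2.2, 0, 9], [0, 0, 0]]
    - [[2.3, 0, 9], [0, 0, 0]]
    - [[2.2, 0, 6.6], [0, 0, 0]]
    - [[2.3, 0, 6.6], [0, 0, 0]]
    - [[0.8, 0, 6], [0, 0, 0]]
    - [[0.8, 0, 6], [0, 0, 0]]
    - [[0, 0, 0], [0, 0, 0]]

```text
time: 12.2
tool_pos: [485.2, 53.6, 72.3]
eef_rot: [-3.14, 0.449, 3.112]
ft_force: [0.8, -0.0, 0.2]
finger_gap: 0.005
gripper_force: 0.0
```

```bash
python3 chk.py c7; python3 - <<'E'
from g import *
T,s=now(); print(uz(T),s['joint_positions'].round(2)); plan(T,press(1.0,0,-1),1)
E
```

```text
tcp [83.9  0.3 72.3] F [ 0.8 -0.   0.2] tilt -0.002 bar est if held [89.6 60.8]
scene bar 62 [array([13.1, 18.9, 23.3]), array([-33.2, -28.3,  30.5]), array([141.8, 152.3, 156.2])]
lever 245 [array([ 65.7,  91.1, 107. ]), array([-19.3, -10.1,  15.3]), array([57.4, 65.9, 86.2])]
lever slope a~ 1.0573606601234047
lid z 156.5
[83.99679163  0.31354373 72.41687018] [-0.16  0.12  2.26  0.18  0.32 -1.86]
1 x [-3.3, -0.3, -1.1, -0.0005, -0.0007, 0.0033]
```

View pics/c7s.png

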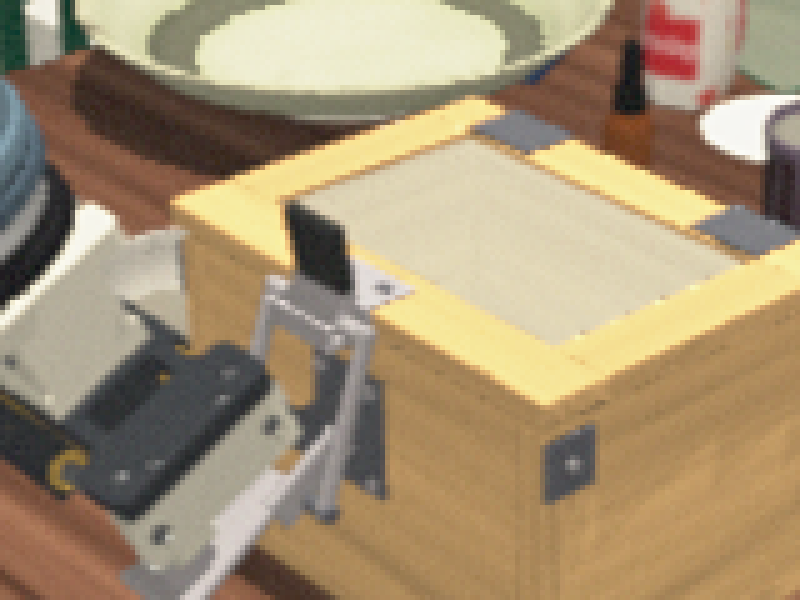

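The bar stays in the keeper, the lid is already nearly down (seal gap closed), and the lever is at about 1.0 under the fingers. Continue the arc.

Emit:
move_tool:
  rows:
    - [[-1.8, 0, 5], [0, 0, 0]]
    - [[-1.8, 0, 5], [0, 0, 0]]
    - [[-1.1, 0, 5.5], [0, 0, 0]]
    - [[-1.2, 0, 5.5], [0, 0, 0]]
    - [[-2.1, 0, 5.3], [0, 0, 0]]
    - [[-2.2, 0, 5.3], [0, 0, 0]]
    - [[0, 0, 0], [0, 0, 0]]

```text
time: 13.12
tool_pos: [509.5, 52.5, 49.2]
eef_rot: [-3.139, 0.452, 3.112]
ft_force: [0.0, 0.2, 0.1]
finger_gap: 0.004
gripper_force: 0.0
```

```bash
python3 - <<'E'
from g import *
T,s=now(); print(uz(T),s['joint_positions'].round(2),s['ft_force']); plan(T,press(.2,0,-1),4); plan(press(.2,0,-1),press(0,0,-1),4);plan(press(0,0,-1),press(-.04,0,-1),1)
E
```

```text
[5.94872438e+01 2.93010362e-02 4.91527059e+01] [-0.15  0.21  2.24  0.21  0.25 -1.88] [0.01139226 0.20511861 0.12236375]
4 x [-1.2, -0.0, 2.5, -0.0003, 0.0005, 0.0008]
4 x [-2.1, 0.0, 2.2, 0.0, 0.0, 0.0]
1 x [-1.9, 0.0, 1.6, 0.0, 0.0, 0.0]
```

Emit:
move_tool:
  rows:
    - [[-1.2, 0, 2.5], [0, 0.012, 0]]
    - [[-1.2, 0, 2.5], [0, 0.012, 0]]
    - [[-1.2, 0, 2.5], [0, 0.012, 0]]
    - [[-1.2, 0, 2.5], [0, 0.012, 0]]
    - [[-2.1, 0, 2.2], [0, 0.012, 0]]
    - [[-2.1, 0, 2.2], [0, 0, 0]]
    - [[0, 0, 0], [0, 0, 0]]

```text
time: 14.0
tool_pos: [522.8, 52.3, 39.4]
eef_rot: [-3.139, 0.391, 3.112]
ft_force: [-0.2, 0.5, 0.8]
finger_gap: 0.007
gripper_force: 0.0
```

```bash
python3 chk.py c8; python3 - <<'E'
from g import *
T,s=now(); print(uz(T),s['joint_positions'].round(2),s['ft_force']); plan(T,press(0,0,-1,.39),1)
E
```

```text
tcp [46.3  0.3 39.4] F [-0.2  0.5  0.8] tilt -0.002 bar est if held [52.  27.8]
scene bar 60 [array([ 5.6, 19.1, 22.2]), array([-32.9, -28.7,  29.4]), array([141.3, 150.8, 155.5])]
lever 221 [array([108.1, 115.6, 121.5]), array([-19.8,  -4. ,  18.1]), array([108.5, 128.6, 160.8])]
lever slope a~ 2.4220875580694083
lid z 155.6
[46.56396223  0.3343445  39.31592508] [-0.14  0.26  2.17  0.12  0.33 -1.79] [-0.58565522  0.41468358  0.63004053]
1 x [-5.6, -0.3, 3.7, -0.0008, 0.0004, 0.0033]
```

View pics/c8s.png

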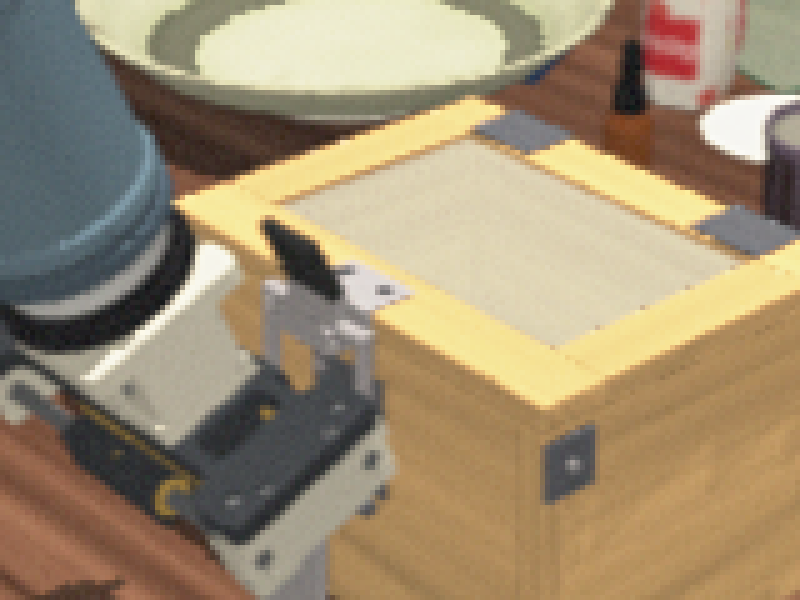

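Bail nearly upright, bar in the keeper, lid tight; the lever is at about 0.13 under the fingers. Push it home, with force checks.

Emit:
move_tool:
  rows:
    - [[-1.9, 0, 1.2], [0, 0, 0]]
    - [[-1.9, 0, 1.2], [0, 0, 0]]
    - [[-1.9, 0, 1.2], [0, 0, 0]]
    - [[-1, 0, 0.6], [0, 0, 0]]
    - [[0, 0, 0], [0, 0, 0]]

```text
time: 14.68
tool_pos: [527.7, 52.6, 37.0]
eef_rot: [-3.14, 0.386, 3.112]
ft_force: [-8.0, 0.0, 6.6]
finger_gap: 0.008
gripper_force: 4.4
```

Emit:
move_tool:
  rows:
    - [[-1, 0, 0.4], [0, 0, 0]]
    - [[-1, 0, 0.4], [0, 0, 0]]
    - [[0, 0, 0], [0, 0, 0]]

```text
time: 15.05
tool_pos: [528.0, 52.8, 36.4]
eef_rot: [-3.14, 0.382, 3.113]
ft_force: [-15.4, -1.7, 10.8]
finger_gap: 0.003
gripper_force: 7.3
```

```bash
python3 - <<'E'
from g import *
T,s=now(); print(uz(T),s['joint_positions'].round(2),s['ft_force']); plan(T,press(0,0,-1,.39),1)
E
```

```text
[41.0708789   0.93221182 36.36922626] [-0.14  0.27  2.15  0.12  0.34 -1.78] [-15.41987763  -1.70647607  10.75409463]
1 x [-1.7, -0.9, -1.1, 0.0003, -0.0076, 0.0038]
```

Force rises to 19 N with no further travel, so the lever is at its stop. A little more, then back off and verify.

Emit:
move_tool:
  rows:
    - [[-1, 0, 0.3], [0, 0, 0]]
    - [[0, 0, 0], [0, 0, 0]]

```text
time: 15.3
tool_pos: [528.1, 52.9, 36.1]
eef_rot: [-3.141, 0.381, 3.113]
ft_force: [-17.6, -2.3, 12.9]
finger_gap: 0.005
gripper_force: 8.7
```

Emit:
move_tool:
  rows:
    - [[4, 0, -2], [0, 0, 0]]
    - [[10, 0, -5], [0, 0, 0]]
    - [[20, 0, -20], [0, 0, 0]]
    - [[20, 0, -30], [0, 0, 0]]
    - [[20, 0, -40], [0, 0, 0]]
    - [[20, 0, -40], [0, 0, 0]]
    - [[0, 0, -50], [0, 0, 0]]
    - [[0, 0, -50], [0, 0, 0]]
    - [[0, 0, 0], [0, 0, 0]]
    - [[0, 0, 0], [0, 0, 0]]

```text
time: 16.55
tool_pos: [356.3, 57.8, 221.3]
eef_rot: [-3.139, 0.392, 3.112]
ft_force: [-0.5, -0.2, -0.2]
finger_gap: 0.007
gripper_force: 0.0
```

```bash
python3 - <<'E'
from look import *
T,s=now(); print(uz(T),s['ft_force'])
from h import cloud
u0=np.load('scene.npz')['p'].astype(int)
for n in('scene','top'):
    u,y,z,ok,p=latch(n,'f'+n[0])
    for k,m in dict(lever_pad=(abs(y)<16)&(abs(z-38)<8)&(u>-5)&(u<80),lever_low=(abs(y)<16)&(abs(z-18)<6)&(u>8)&(u<80),lever_up=(abs(y)<16)&(abs(z-60)<8)&(u>8)&(u<80),
      bar=(abs(y)>23)&(abs(y)<34)&(z>146)&(z<165)&(u>6)&(u<50),tabtop=(abs(y)<15)&(z>175)&(z<215)&(u>-10)&(u<60),lip=(abs(y)<19)&(u>18)&(u<30)&(z>145)&(z<170),lidfront=(abs(y)>45)&(abs(y)<100)&(u<0)&(u>-12)&(z>140),lidback=(abs(y)<100)&(u<-160)&(u>-170)&(z>140)).items():
        m=m&ok
        if m.sum()>3: print(n,k,m.sum(),[np.percentile(q[m],[5,50,95]).round(1) for q in(u,y,z)])
    a=np.load(n+'.npz')['p'].astype(int); d=abs(a-p).max(-1)
    for nm,(c,r) in dict(scene=dict(cup=(342,281),stone=(278,323),bowl=(200,205)),top=dict(cup=(346,213),stone=(341,280),bowl=(170,208)))[n].items(): print(n,nm,'diff',np.percentile(d[r-15:r+15,c-15:c+15],[50,95]))
E
```

```text
[212.78848479   0.23530432 221.25142717] [-0.48302198 -0.16165526 -0.23274591]
scene lever_pad 114 [array([ 0.2, 32.8, 35.3]), array([-14.5,  -0.7,  13.6]), array([30.9, 37.6, 45. ])]
scene lever_low 60 [array([32.9, 35.2, 38.3]), array([-13.6,  -0.1,  14.9]), array([12.1, 16.9, 22.9])]
scene lever_up 62 [array([32.9, 34. , 35.9]), array([-13.9,  -1.3,  13.9]), array([53.4, 60.8, 67.8])]
scene bar 36 [array([14.7, 19.6, 21.5]), array([-33.4, -28. ,  29.2]), array([148.5, 152.7, 155.7])]
scene tabtop 74 [array([26.5, 30.6, 33.1]), array([-13.6,   0.1,  12.7]), array([175.9, 188.9, 192.9])]
scene lip 140 [array([18.5, 22.3, 27.6]), array([-17.8,  -3. ,  14.4]), array([147. , 154.7, 168.4])]
scene lidfront 119 [array([-11.4,  -5.8,  -0.4]), array([-95.5, -60.4,  94.2]), array([154.4, 155.9, 157.3])]
scene lidba
[... 170 characters left out ...]
 7.   52.05]
top lever_low 20 [array([33.8, 34.7, 36.9]), array([-13.7,  -3.7,  11.3]), array([13.5, 16.6, 18.3])]
top bar 30 [array([13.5, 16. , 20.2]), array([-29.2,  25.6,  32.2]), array([149.7, 155.1, 158.2])]
top tabtop 103 [array([17.4, 24.5, 31.1]), array([-14. ,   0.1,  13.4]), array([175.8, 190.4, 195.4])]
top lip 4 [array([18.4, 20.7, 24.7]), array([-18.1, -16.4, -16.3]), array([151.7, 154.5, 157. ])]
top lidfront 273 [array([-11.4,  -6. ,  -0.6]), array([-94.3, -45.9,  94.1]), array([152.6, 156.4, 159.5])]
top lidback 393 [array([-169.4, -164.8, -160.5]), array([-89.3,   0.1,  88.8]), array([153.4, 157. , 160.4])]
top cup diff [4. 9.]
top stone diff [ 5. 10.]
top bowl diff [4. 8.]
```

The lever is home (vertical face at u≈34), the lid is level at z 156, the bar top is at about 156 in the trough, and the bystanders are unchanged. Handing in.

```bash
python3 -c "
from workcell import ctrl, eyes, order, get_state
print(order.close_job())"
```

```text
the job is handed in; nothing more can be done
None
```

I handed the job in at about 17 s with the cross-bar in the keeper, the lever pressed to its stop, the lid level at z ≈ 156, and the cup, stone and bowl unmoved in the last camera check; the hand-in returned no verdict.

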